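# Change over the battery pack in the bench test fixture

### The arm

A 7-joint arm with a two-finger parallel gripper is mounted at the origin on a cart in front of the work surface, level with it; the furniture and walls round the work are solid. World frame = base frame: x ahead of the robot, y to its left, z up, the work surface at z = 0. Lengths are in m, angles in rad, forces in N, time in s.
With the tool pointing down it reaches from about 0.4 to 0.9 m from the base axis. Payload 5.5 kg.
Tool frame: the origin (TCP) lies at the centre of the arm's flange, where the gripper is bolted on; the fingertips stand 173 mm ahead of it and the grasp point (between the pads) lies 155 mm ahead of it; z points along the fingers, y is the line along which they close (so a half turn about z gives the same grasp; the last joint's range is limited). The gripper opens to 85 mm and grips with 20 to 120 N. Pads are 22 mm wide; open, the fingers measure 114 mm over their backs; the gripper's body (76 mm by 85 mm) begins 54 mm behind the grasp point. The pads swing forward as they close: fully open they stand 13 mm farther back than shut.
Start: joints at [1.613, 0.501, -0.427, 1.55, 0.221, 1.138, -0.21], TCP at [0.142, -0.634, 0.405] pointing down, gripper open.
Joint ranges: [-2.88, 2.88], [-0.31, 2.03], [-1.54, 1.56], [0.2, 2.42], [-1.41, 4.55], [0.19, 2.02], [-2.57, 2.57]. Speed limits (rad/s): [2.57, 2.57, 3.14, 3.14, 3.14, 3.14, 3.14].

### API

Orientations are given as a 3x3 rotation matrix whose columns are the frame's x, y, z axes.
In Python, from station import sense, capture, ctrl gives the robot as it stands. The module is installed in compiled form; this text tells all that it offers.
- The arm moves only by the tool drive_tool, never from a script. Its argument "deltas" is a list that holds one entry, the list of rows, each a list of 7 numbers: the opening, from 0 (shut) to 1 (fully open), then the shift along the tool's x, y, z in cm, then the turn, a rotation vector about the tool's x, y, z in rad. A call has 1 to 20 rows; each row shifts and turns the commanded pose from where the row before left it, along the tool's axes as they then stand; what a row does not reach is not made up. A row lasts 1/12 s, in which the tool goes at most 41.7 mm and 7.16 degrees, less where a joint would pass 70% of its speed; a pose out of reach is approached as far as the arm can. A call is refused whole if a number of a shift passes 4.17 or a number of a turn 0.125, either way. A call with a gripper value outside its range is refused whole. The fingers move at their own pace and stop on an object; "grip_force" is the grip in N (left out, the last holds). Time passes only in rows, so rows that do not move let the fingers close. It gives the time, the measured TCP pose, the force, the opening and the grip force at its end, in the units of the state.
- sense(): the state, without advancing time (a new reading comes with each control period).
- capture(name): name is "scene" or "top"; returns a dict with "frame" (400x640x3 uint8, red, green, blue), "fx", "fy", "cx", "cy" (pixels), "position" and "rotation" of the camera in the world. Camera axes: x right, y up, looking along -z (the intrinsics and any distortion apply to the point x, -y, -z); pixel columns grow to the right and rows downward; lengths in m; the calibration is good to about 2 mm. A picture is of the moment at which its call begins. There is no depth.
- ctrl.job_done(): hands the job in; it is judged then, once.
The state is a dict: "t": time; "q": joint angles; "qd": joint speeds; "effort": joint torques, N m; "eef_pos": TCP position; "ee_rot": TCP orientation; "contact_force": force on the tool from outside, world axes, zero at the start; "ft_torque": the same for the moment, N m; "grip_width": finger opening in m; "finger_force": force on a finger pad.
Only numpy, scipy, OpenCV 4.12 (cv2) and the standard library are available. Lean on these libraries where they do the work, as an engineer would, in place of code of your own. Each camera call takes 0.05 s, during which the arm holds its last target. There are 200 camera calls.

### The job

The laptop battery pack in the test fixture has been tested: swing the red-knobbed clamp lever fully open, pull that pack out of the tunnel and lay it flat in the green tray. Then take the untested pack from the yellow tray, push it lengthwise through the low tunnel under the probe head until it is fully home against the end stop, and swing the lever fully closed again. Do not disturb the other things on the desk.

Things in the scene. Friction and masses are not known exactly. Their poses are not given: they have to be found in the camera images.
- test_fixture: Fixed battery test fixture: aluminium base plate 84 x 345 on short feet, with a straight tunnel. Origin on the desk under the centre of the tunnel's mouth; +y along the tunnel from mouth to end stop, +x right of that, z up. Base from y = -150 to 195, its top (the deck) 24 mm above the desk. Roof top 54 to 61 mm above the desk; only the lever is higher. The mouth faces away to the robot's far left.
- tunnel_mouth (a point): Centre of the tunnel's mouth, on the deck. The tunnel inside is 50 wide and 22 high above the deck, 165 long; its first 14 mm flare by about 4 mm a side; walls 12 thick; roof of clear sheet with an aluminium cross-beam.
- end_stop (a point): Foot of the end stop, on the deck in the tunnel's centre line, 165 mm in from the mouth: a fixed flat face, 30 high, with contact pins.
- infeed_end (a point): Outer end of the infeed deck, on its centre line, 150 mm in front of the mouth. Along both sides of the infeed run guides only 6 mm high above the deck, 53 mm apart at the mouth and 66 mm apart at the outer end; a pack may overhang the end.
- clamp_lever (a joint): Lever angle, rad: 0 = closed, lever lies along the roof, pointing to the mouth (fixture's -y); 1.5 = fully open, it points to +x. Swings level about an upright axis at x = 0, y = 95.5 of the fixture, stays where left, needs about 2 N at the knob. Closing lowers a probe head in the roof by 3.3 mm on to the pack (light clamp), so a pack slides freely only with the lever open.
- lever_knob (a point): Mid-height of the lever's red upright knob, 19 mm in diameter and 32 high, from 72 to 103 mm above the desk, 85 mm from the lever's axis. The lever's flat steel bar, 14 wide, lies just below it, 60 to 69 mm above the desk.
- pack_tested: The tested laptop battery pack, a black block with a paper label, 46 x 205 x 19 mm, about 0.3 kg; origin at the centre of its underside, its length along its own y, z up. At the start it lies fully home in the tunnel against the end stop, so that its last 40 mm stand out of the mouth.
- pack_new: The untested laptop battery pack, the same in all ways, at the start lying in the yellow tray. Either end may go first into the fixture. When home, its centre is at x = 0, y = 62.5 in the fixture's frame and its underside on the deck.
- green_tray: Tray for tested packs: low black tray with a green floor, fixed, empty at the start. Inside 115 (own x) x 225 (own y); floor 4 mm and lip 12 mm above the desk; lip 5 thick. Origin on the desk under its centre. One tray stands on either side of the infeed; which is which varies.
- yellow_tray: Tray for untested packs: the same tray with a yellow floor; origin and axes as for the green one.
- flux_bottle: Pale white-grey plastic bottle, 50 in diameter, 102 high, standing; origin at the centre of its underside. A bystander: leave it alone.
- kapton_roll: Roll of amber tape lying flat, 72 in diameter, 19 high; origin at the centre of its underside. A bystander.
- marker_blue: Blue and white marker pen lying on the desk, 143 long (own y), 13 thick; origin at the middle of its underside. A bystander.
- spudger: Black nylon pry tool lying beside the fixture, 9 x 140 x 5; origin at the middle of its underside, its length along its own y. A bystander.

How it is judged:
By the outcome, as a careful person would: the job done as asked, in the order asked, and still so for the second after the job is handed in, with the robot touching nothing.
It also fails if it takes over 72 s, if anything falls off the work surface, if the arm or the gripper's body presses on something with over 40 N, if the wrist force passes 120 N, or if a joint passes its speed limit or range.

## Working session

There is one attempt and no reset: what is moved stays moved. The work goes in short steps, Python scripts to look and compute and a tool call to move; the robot and the scene stay as the last step left them, time stands still between calls to the robot, and variables do not carry over. Pictures are saved under pics/ and viewed, at most 10 in all, crops included, and the job is handed in when it is done.

Besides the shell and the picture viewer there is one more tool, called after "Request:" by a JSON object that holds its "fn" and its "kwargs", one argument or row to a line. drive_tool: Moves the arm, as the interface text tells. Its arguments: {"type":"object","properties":{"deltas":{"type":"array"},"grip_force":{"type":"number"}},"required":["deltas"]}

```bash
mkdir -p pics; cat > h.py <<'E'
import numpy as np, cv2
from station import sense, capture, ctrl
def save(n,out):
    c=capture(n); cv2.imwrite('pics/'+out,cv2.cvtColor(c['frame'],cv2.COLOR_RGB2BGR)); return c
def ray(c,u,v,z):
    d=np.array([(u-c['cx'])/c['fx'],-(v-c['cy'])/c['fy'],-1.]); d=np.array(c['rotation'])@d
    p=np.array(c['position']); return p+d*(z-p[2])/d[2]
def proj(c,P):
    q=np.array(c['rotation']).T@(np.array(P)-np.array(c['position']))
    return c['cx']+c['fx']*q[0]/-q[2], c['cy']+c['fy']*q[1]/q[2]
E
python3 - <<'E'
from h import *
for n in('scene','top'):
    c=save(n,n+'0.png'); print(n,{k:np.round(v,3).tolist() for k,v in c.items() if k!='frame'})
s=sense(); print({k:np.round(v,3).tolist() for k,v in s.items()})
E
```

```text
scene {'fx': 489.154, 'fy': 489.154, 'cx': 316.004, 'cy': 200.035, 'position': [-0.038, 0.479, 0.818], 'rotation': [[-0.497, 0.656, -0.568], [-0.868, -0.386, 0.313], [-0.014, 0.649, 0.761]]}
top {'fx': 366.343, 'fy': 366.343, 'cx': 314.409, 'cy': 201.641, 'position': [0.331, 0.18, 0.96], 'rotation': [[-0.028, 0.976, -0.217], [-1.0, -0.027, 0.008], [0.002, 0.217, 0.976]]}
{'t': 0.1, 'q': [1.613, 0.502, -0.427, 1.551, 0.221, 1.138, -0.21], 'qd': [0.0, -0.002, -0.001, -0.003, -0.001, -0.001, -0.001], 'effort': [-0.011, -57.081, -5.839, -28.175, 0.01, 0.005, 0.0], 'eef_pos': [0.142, -0.634, 0.404], 'ee_rot': [[0.976, 0.219, -0.0], [0.219, -0.976, 0.002], [0.0, -0.002, -1.0]], 'contact_force': [-0.597, -0.238, -0.759], 'ft_torque': [0.04, -0.018, 0.008], 'finger_force': 0.0, 'grip_width': 0.085}
```

View pics/scene0.png

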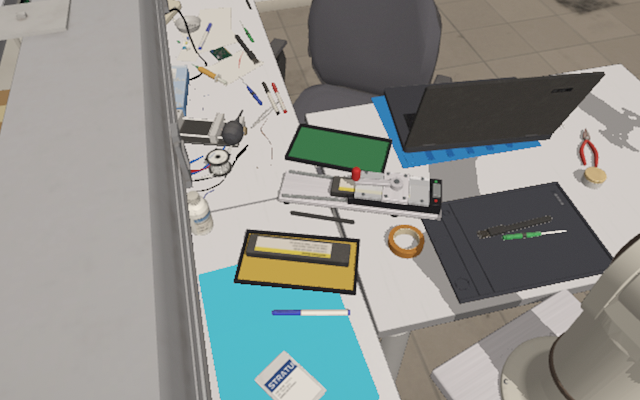

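View pics/top0.png

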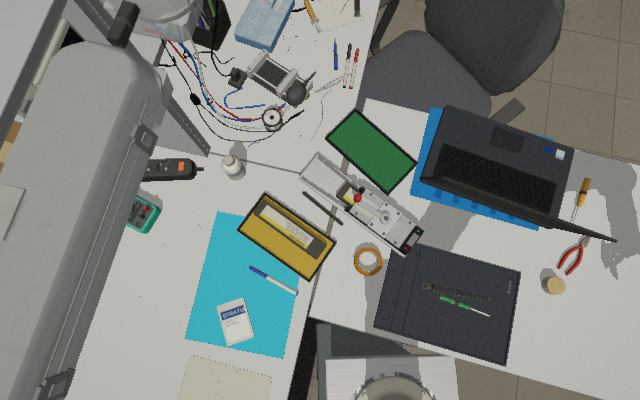

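The scene view shows the fixture running from (280,190) to (440,195), with the knob at (356,173). The green tray is at (340,150) and the yellow tray with its pack at (298,260). In the top view the knob is at (358,197), green tray (371,151) and yellow tray (287,236). Next I'll measure with masks and enlarge a crop.

```bash
python3 - <<'E'
from h import *
cs={n:capture(n) for n in('scene','top')}
import pickle; pickle.dump(cs,open('c0.pkl','wb'))
boxes={'green':((35,90,40),(90,255,160)),'yellow':((18,110,90),(30,255,255))}
for n,c in cs.items():
    hsv=cv2.cvtColor(c['frame'],cv2.COLOR_RGB2HSV)
    for k,(a,b) in boxes.items():
        m=cv2.inRange(hsv,a,b); m=cv2.morphologyEx(m,cv2.MORPH_OPEN,np.ones((3,3)))
        ct=max(cv2.findContours(m,0,2)[0],key=cv2.contourArea)
        P=np.array([ray(c,u,v,.004)[:2] for u,v in ct[:,0]]).astype(np.float32)
        r=cv2.minAreaRect(P*1000); print(n,k,np.round(r[0],1),np.round(r[1],1),round(r[2],1),'long dirs',np.round(cv2.boxPoints(r)).tolist())
    m=cv2.inRange(hsv,(0,160,90),(6,255,255))|cv2.inRange(hsv,(174,160,90),(180,255,255))
    for ct in cv2.findContours(m,0,2)[0]:
        if cv2.contourArea(ct)>25:
            M=cv2.moments(ct); u,v=M['m10']/M['m00'],M['m01']/M['m00']; print(n,'red',u,v,np.round(ray(c,u,v,.088),3))
f=cs['top']['frame'][140:260,230:430]; g=cs['scene']['frame'][160:225,270:450]
f=cv2.resize(f,(800,480),interpolation=cv2.INTER_CUBIC)
cv2.imwrite('pics/topc.png',f[:,:,::-1])
cv2.imwrite('pics/scc.png',cv2.resize(g,(792,286),interpolation=cv2.INTER_CUBIC)[:,:,::-1])
E
```

```text
scene green [683.2  15.8] [224.8 110.4] 44.5 long dirs [[564.0, -24.0], [642.0, -102.0], [802.0, 55.0], [725.0, 134.0]]
scene yellow [451.8 252.1] [224.3 111.9] 53.8 long dirs [[340.0, 195.0], [431.0, 129.0], [563.0, 310.0], [473.0, 376.0]]
scene red 355.52916666666664 173.325 [0.529 0.073 0.088]
scene red 582.0228310502283 153.08675799086757 [ 0.335 -0.371  0.088]
scene red 593.4066666666666 151.72333333333333 [ 0.326 -0.395  0.088]
top green [683.2  13.3] [224.4 113.8] 44.3 long dirs [[563.0, -24.0], [643.0, -106.0], [803.0, 51.0], [724.0, 132.0]]
top yellow [452.9 248.9] [223.3 113.4] 53.5 long dirs [[341.0, 193.0], [432.0, 125.0], [565.0, 305.0], [474.0, 372.0]]
top red 571.1197916666666 259.3767361111111 [ 0.368 -0.428  0.088]
top red 357.1 197.62857142857143 [0.531 0.068 0.088]
```

View pics/topc.png

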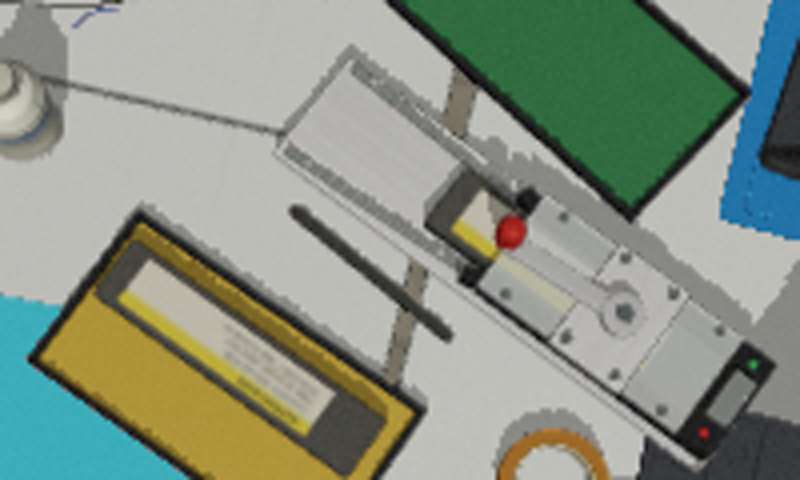

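View pics/scc.png

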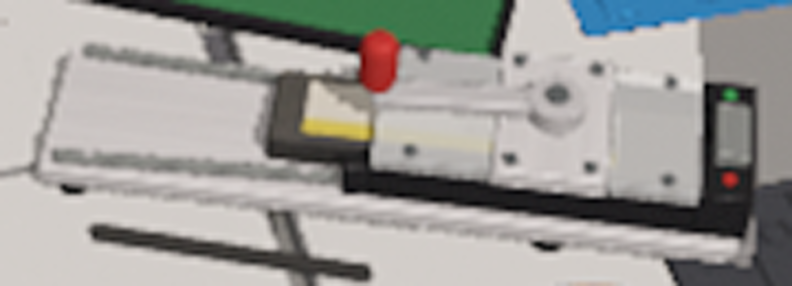

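The top crop shows the pivot at (624,312), knob (511,232), outer infeed corners (278,148) and (352,48), and the tested pack's rear top corners near (468,165) and (428,215). The scene crop shows the pivot at (557,95), knob (379,60), and the pack's rear end near (275,75) and (268,155).

```bash
python3 - <<'E'
from h import *
import pickle; cs=pickle.load(open('c0.pkl','rb'))
T=lambda u,v,z:ray(cs['top'],229.6+u/4,139.6+v/4,z)[:2]
S=lambda u,v,z:ray(cs['scene'],269.6+u/4.4,159.6+v/4.4,z)[:2]
D={'pivot':[T(624,312,.075),S(557,95,.075)],'knob':[T(511,232,.088),S(379,60,.088)],
'inL':[T(278,148,.024)],'inR':[T(352,48,.024),],'inS':[S(65,50,.024),S(38,172,.024)],
'packend':[(T(468,165,.043)+T(428,215,.043))/2,(S(275,72,.043)+S(268,155,.043))/2],
'boxend':[(T(700,462,.054)+T(775,365,.054))/2],
'newlabelcorners':[T(146,259,.023),T(118,299,.023),T(305,436,.023),T(337,393,.023)]}
for k,v in D.items(): print(k,np.round(v,4).tolist())
ie=(D['inL'][0]+D['inR'][0])/2; pv=D['pivot'][0]
for a,b in((ie,pv),(D['knob'][0],pv),(D['knob'][1],D['pivot'][1]),(sum(D['inS'])/2,D['pivot'][1])):
    d=b-a; print('dir deg',np.degrees(np.arctan2(d[1],d[0])).round(2),np.linalg.norm(d).round(4))
# new pack dark region mask in yellow tray: whole pack outline = dark + label vs yellow
for n,c in cs.items():
    P=D['newlabelcorners']; print(np.round(np.mean(P,0),4)); break
c=cs['top']; m=np.zeros((400,640),np.uint8)
poly=np.array([proj(c,(x,y,.004)) for x,y in [(.345,.197),(.433,.131),(.559,.304),(.472,.368)]],int); cv2.fillPoly(m,[poly],255)
hsv=cv2.cvtColor(c['frame'],cv2.COLOR_RGB2HSV)
dark=((hsv[...,2]<95)&(m>0)).astype(np.uint8)
lab=((hsv[...,1]<70)&(hsv[...,2]>120)&(m>0)).astype(np.uint8)
mm=cv2.morphologyEx(dark|lab,cv2.MORPH_OPEN,np.ones((3,3)))
ct=max(cv2.findContours(mm,0,2)[0],key=cv2.contourArea)
r=cv2.minAreaRect((np.array([ray(c,u,v,.023)[:2] for u,v in ct[:,0]])*1000).astype(np.float32)); print('newpack',np.round(r[0],1),np.round(r[1],1),r[2])
E
```

```text
pivot [[0.4821, -0.0005], [0.4776, 0.0054]]
knob [[0.5313, 0.0677], [0.5288, 0.0721]]
inL [[0.6075, 0.2112]]
inR [[0.6763, 0.16]]
inS [[0.6658, 0.1707], [0.5994, 0.2199]]
packend [[0.5707, 0.1011], [0.5604, 0.111]]
boxend [[0.4204, -0.0707]]
newlabelcorners [[0.5347, 0.2989], [0.5086, 0.3171], [0.4166, 0.1976], [0.4435, 0.1765]]
dir deg -130.66 0.2453
dir deg -125.79 0.0841
dir deg -127.5 0.084
dir deg -129.23 0.2451
[0.4758 0.2475]
newpack [469.7 239.2] [204.4  46. ] 52.28192901611328
```

```bash
python3 - <<'E'
from h import *
import pickle; cs=pickle.load(open('c0.pkl','rb'))
T=lambda u,v,z:ray(cs['top'],229.6+u/4,139.6+v/4,z)[:2]
S=lambda u,v,z:ray(cs['scene'],269.6+u/4.4,159.6+v/4.4,z)[:2]
def ang(a,b):
    d=b-a; return np.degrees(np.arctan2(d[1],d[0])).round(2), np.linalg.norm(d).round(4)
print('base low edge',ang(T(278,150,.022),T(700,467,.022)))
print('roof up',ang(T(530,190,.056),T(775,365,.056)))
print('roof low',ang(T(480,285,.056),T(690,450,.056)))
print('S base low edge',ang(S(38,172,.022),S(745,258,.022)))
print('S box up',ang(S(400,48,.06),S(755,88,.06)))
def tri(ut,us):
    L=[]
    for n,p in(('top',ut),('scene',us)):
        c=cs[n]; a=ray(c,*p,0); b=np.array(c['position']); d=(a-b)/np.linalg.norm(a-b); L.append((b,d))
    (p,d),(q,e)=L; A=np.stack([d,-e],1); s=np.linalg.lstsq(A,q-p,rcond=None)[0]; x,y=p+s[0]*d,q+s[1]*e
    return np.round((x+y)/2,3),np.linalg.norm(x-y).round(4)
print('screen R',tri((617,241),(603,74)),'L',tri((421,188),(410,147)), 'L2',tri((421,188),(425,82)))
print('bottle cap',tri((232,155),(194,195)))
print('pivot tri',tri((229.6+624/4,139.6+312/4),(269.6+557/4.4,159.6+95/4.4)))
print('knob top tri',tri((229.6+511/4,139.6+232/4),(269.6+379/4.4,159.6+60/4.4)))
E
```

```text
base low edge (np.float64(-129.38), np.float64(0.3414))
roof up (np.float64(-128.58), np.float64(0.1866))
roof low (np.float64(-130.72), np.float64(0.1633))
S base low edge (np.float64(-129.46), np.float64(0.3397))
S box up (np.float64(-129.49), np.float64(0.1702))
screen R (array([ 0.397, -0.425,  0.23 ]), np.float64(0.005)) L (array([ 0.562, -0.099,  0.052]), np.float64(0.0045)) L2 (array([ 0.494, -0.03 ,  0.297]), np.float64(0.0128))
bottle cap (array([0.654, 0.379, 0.074]), np.float64(0.0001))
pivot tri (array([ 0.484, -0.002,  0.064]), np.float64(0.0017))
knob top tri (array([0.533, 0.068, 0.081]), np.float64(0.0018))
```

Request:
{"fn": "drive_tool", "kwargs": {
  "deltas": [
    [[1,0,0,-2.5,0,0,-0.11],[1,0,0,-2.5,0,0,-0.11],[1,0,0,-2.5,0,0,-0.11],[1,0,0,-2.5,0,0,-0.11],[1,0,0,-2.5,0,0,-0.11],[1,0,0,0,0,0,-0.11]]
  ]
}}

```text
t: 0.7
eef_pos: [0.143, -0.6348, 0.5357]
ee_rot: [[0.633, 0.775, 0.002], [0.775, -0.632, -0.008], [-0.005, 0.007, -1.0]]
contact_force: [0.6, -0.5, 0.6]
grip_width: 0.0857
finger_force: 0.0
```

```bash
cat >> h.py <<'E'
FY=np.array([-.635,-.773]); FX=np.array([-.773,.635]); O=np.array([.5406,.0763])
def st():
    s=sense(); p=np.array(s['eef_pos']); R=np.array(s['ee_rot']); d=p[:2]-O
    print('t %.2f'%s['t'],'pos',p.round(4),'yaw %.2f'%np.degrees(np.arctan2(R[1,0],R[0,0])),'tilt',R[2].round(3),'fix xy',np.round([d@FX,d@FY],4),'tips',round(p[2]-.173,4),'F',np.round(s['contact_force'],1),'w %.4f ff %.1f'%(s['grip_width'],s['finger_force']),'q',np.round(s['q'],2)); return s
def to(fx,fy,tip=None):
    "cm to go in tool axes to fixture point"
    s=sense(); R=np.array(s['ee_rot']); p=np.array(s['eef_pos'])
    t=np.append(O+fx*FX+fy*FY,p[2] if tip is None else tip+.173); print('tool cm',(R.T@(t-p)*100).round(2))
E
python3 -c "
from h import *
st();to(0,.0105)"
```

```text
t 0.70 pos [ 0.143  -0.6348  0.5357] yaw 50.76 tilt [-0.005  0.007 -1.   ] fix xy [-0.1442  0.8022] tips 0.3627 F [ 0.6 -0.5  0.6] w 0.0857 ff 0.0 q [ 1.71  0.44 -0.58  1.38  0.24  1.39  0.45]
tool cm [ 79.18 -14.19  -0.51]
```

Request:
{"fn": "drive_tool", "kwargs": {
  "deltas": [
    [[1,3,-0.6,0,0,0,0],[1,3,-0.6,0,0,0,0],[1,3,-0.6,0,0,0,0],[1,3,-0.6,0,0,0,0],[1,3,-0.6,0,0,0,0],[1,3,-0.6,0,0,0,0],[1,3,-0.6,0,0,0,0],[1,3,-0.6,0,0,0,0]]
  ]
}}

```text
t: 1.37
eef_pos: [0.2586, -0.417, 0.5296]
ee_rot: [[0.637, 0.771, -0.0], [0.771, -0.637, -0.0], [-0.0, -0.0, -1.0]]
contact_force: [0.6, -0.5, 0.1]
grip_width: 0.0855
finger_force: 0.0
```

```bash
python3 -c "
from h import *
st();to(0,.0105)"
```

```text
t 1.37 pos [ 0.2586 -0.417   0.5296] yaw 50.47 tilt [-0. -0. -1.] fix xy [-0.0953  0.5604] tips 0.3566 F [ 0.6 -0.5  0.1] w 0.0855 ff 0.0 q [ 1.61  0.12 -0.71  1.77  0.08  1.29  0.2 ]
tool cm [ 5.494e+01 -9.650e+00 -1.000e-02]
```

Request:
{"fn": "drive_tool", "kwargs": {
  "deltas": [
    [[1,3,-0.5,0,0,0,0],[1,3,-0.5,0,0,0,0],[1,3,-0.5,0,0,0,0],[1,3,-0.5,0,0,0,0],[1,3,-0.5,0,0,0,0],[1,3,-0.5,0,0,0,0],[1,3,-0.5,0,0,0,0],[1,3,-0.5,0,0,0,0],[1,3,-0.5,0,0,0,0],[1,3,-0.5,0,0,0,0]]
  ]
}}

```text
t: 2.2
eef_pos: [0.4109, -0.1537, 0.5298]
ee_rot: [[0.637, 0.771, -0.0], [0.771, -0.637, -0.001], [-0.001, 0.001, -1.0]]
contact_force: [0.5, -0.9, 0.2]
grip_width: 0.0851
finger_force: 0.0
```

```bash
python3 -c "
from h import *
st();to(0,.0105)"
```

```text
t 2.20 pos [ 0.4109 -0.1537  0.5298] yaw 50.46 tilt [-0.001  0.001 -1.   ] fix xy [-0.0458  0.2602] tips 0.3568 F [ 0.5 -0.9  0.2] w 0.0851 ff 0.0 q [ 1.32  0.   -1.01  1.86  0.    1.28 -0.38]
tool cm [ 2.494e+01 -4.630e+00 -2.000e-02]
```

Request:
{"fn": "drive_tool", "kwargs": {
  "deltas": [
    [[1,3.1,-0.58,0,0,0,0],[1,3.1,-0.58,0,0,0,0],[1,3.1,-0.58,0,0,0,0],[1,3.1,-0.58,0,0,0,0],[1,3.1,-0.58,0,0,0,0],[1,3.1,-0.58,0,0,0,0],[1,3.1,-0.58,0,0,0,0],[1,3.1,-0.58,0,0,0,0],[1,0,0,3.5,0,0,0],[1,0,0,3.5,0,0,0],[1,0,0,3.5,0,0,0],[1,0,0,3.5,0,0,0],[1,0,0,3,0,0,0],[1,0,0,0,0,0,0]]
  ]
}}

```text
t: 3.37
eef_pos: [0.5301, 0.0642, 0.354]
ee_rot: [[0.636, 0.771, -0.01], [0.771, -0.636, -0.001], [-0.007, -0.007, -1.0]]
contact_force: [-1.4, -0.6, -0.2]
grip_width: 0.0854
finger_force: 0.0
```

```bash
python3 - <<'E'
from h import *
st();to(0,.0105,.076)
cs={n:save(n,n+'1.png') for n in('scene','top')}
a=cs['top']['frame'][140:240,280:440]; b=cs['scene']['frame'][110:210,280:440]
cv2.imwrite('pics/v1.png',cv2.resize(np.vstack([a,b]),(720,900)[:0] or None,fx=3,fy=3,interpolation=cv2.INTER_CUBIC)[:,:,::-1])
E
```

```text
t 3.37 pos [0.5301 0.0642 0.354 ] yaw 50.48 tilt [-0.007 -0.007 -1.   ] fix xy [0.0005 0.016 ] tips 0.181 F [-1.4 -0.6 -0.2] w 0.0854 ff 0.0 q [ 0.61  0.51 -1.    1.87  0.5   1.04 -1.29]
tool cm [ 0.63  0.12 10.5 ]
```

View pics/v1.png

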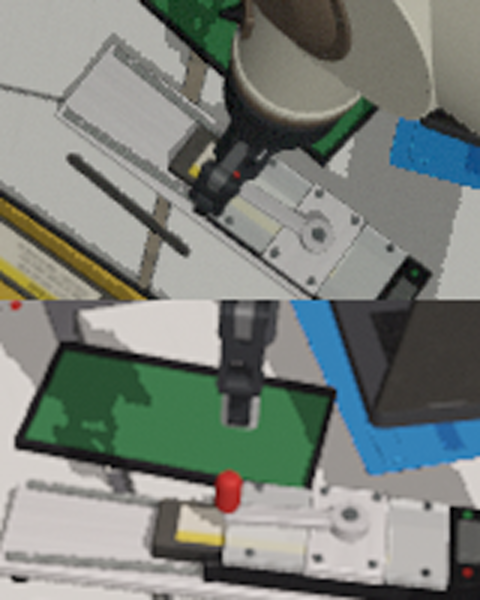

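The crop shows the fingers standing straight above the red knob. Next: descend, grip it and feel.

Request:
{"fn": "drive_tool", "kwargs": {
  "deltas": [
    [[1,0.25,-0.05,3.5,0,0,0],[1,0.25,-0.05,3.5,0,0,0],[0.7,0,0,3.3,0,0,0],[0.4,0,0,0,0,0,0],[0.1,0,0,0,0,0,0],[0.1,0,0,0,0,0,0],[0.1,0,0,0,0,0,0],[0.1,0,0,0,0,0,0]]
  ],
  "grip_force": 30
}}

```text
t: 4.13
eef_pos: [0.5363, 0.0706, 0.2596]
ee_rot: [[0.637, 0.771, 0.005], [0.771, -0.637, 0.001], [0.004, 0.003, -1.0]]
contact_force: [-1.8, 1.2, 8.5]
grip_width: 0.0168
finger_force: 29.1
```

```bash
python3 -c "
from h import *
st()"
```

```text
t 4.13 pos [0.5363 0.0706 0.2596] yaw 50.45 tilt [ 0.004  0.003 -1.   ] fix xy [-0.0003  0.0071] tips 0.0866 F [-1.8  1.2  8.5] w 0.0168 ff 29.1 q [ 0.5   0.64 -0.88  1.93  0.65  0.88 -1.41]
```

Request:
{"fn": "drive_tool", "kwargs": {
  "deltas": [
    [[0.1,-0.07,-1.06,0,0,0,0],[0.1,-0.2,-1.04,0,0,0,0],[0.1,-0.33,-1.01,0,0,0,0],[0.1,-0.45,-0.96,0,0,0,0],[0.1,-0.57,-0.9,0,0,0,0],[0.1,-0.67,-0.82,0,0,0,0],[0.1,0,0,0,0,0,0]]
  ]
}}

```text
t: 4.72
eef_pos: [0.4767, 0.0902, 0.2596]
ee_rot: [[0.635, 0.772, 0.007], [0.772, -0.635, 0.0], [0.004, 0.005, -1.0]]
contact_force: [0.4, 1.6, 8.4]
grip_width: 0.0169
finger_force: 30.5
```

```bash
python3 -c "
from h import *
st()"
```

```text
t 4.72 pos [0.4767 0.0902 0.2596] yaw 50.57 tilt [ 0.004  0.005 -1.   ] fix xy [0.0582 0.0298] tips 0.0866 F [0.4 1.6 8.4] w 0.0169 ff 30.5 q [ 0.5   0.57 -0.91  2.06  0.63  0.81 -1.48]
```

Request:
{"fn": "drive_tool", "kwargs": {
  "deltas": [
    [[0.1,-0.77,-0.73,0,0,0,0],[0.1,-0.86,-0.63,0,0,0,0],[0.1,-0.93,-0.52,0,0,0,0],[0.1,-0.99,-0.4,0,0,0,0],[0.1,-1.03,-0.27,0,0,0,0],[0.1,-1.05,-0.14,0,0,0,0],[0.1,-0.4,0,0,0,0,0],[0.1,0,0,0,0,0,0]]
  ]
}}

```text
t: 5.38
eef_pos: [0.4213, 0.061, 0.2599]
ee_rot: [[0.637, 0.771, 0.014], [0.771, -0.637, 0.005], [0.013, 0.008, -1.0]]
contact_force: [12.0, 4.0, -3.8]
grip_width: 0.0174
finger_force: 30.0
```

```bash
python3 -c "
from h import *
st()"
```

```text
t 5.38 pos [0.4213 0.061  0.2599] yaw 50.43 tilt [ 0.013  0.008 -1.   ] fix xy [0.0825 0.0876] tips 0.0869 F [12.   4.  -3.8] w 0.0174 ff 30.0 q [ 0.61  0.48 -0.96  2.2   0.6   0.73 -1.44]
```

Request:
{"fn": "drive_tool", "kwargs": {
  "deltas": [
    [[0.6,0,0,0,0,0,0],[1,0,0,0,0,0,0],[1,0,0,-2.5,0,0,0],[1,0,0,-2.5,0,0,0],[1,1.5,1,-1,0,0,0],[1,2.5,1.8,0,0,0,0],[1,2.5,1.8,0,0,0,0],[1,2.5,1.8,0,0,0,0],[1,1.8,1.5,0,0,0,0],[1,0,0,0,0,0,0],[1,0,0,0,0,0,0]]
  ]
}}

```text
t: 6.3
eef_pos: [0.5467, 0.0932, 0.3167]
ee_rot: [[0.636, 0.771, -0.001], [0.771, -0.636, 0.001], [0.0, -0.001, -1.0]]
contact_force: [-0.7, 0.1, 0.1]
grip_width: 0.0854
finger_force: 0.0
```

```bash
python3 - <<'E'
from h import *
st();to(0,-.024,.030)
cs={n:capture(n) for n in('scene','top')}
for n,c in cs.items():
    hsv=cv2.cvtColor(c['frame'],cv2.COLOR_RGB2HSV)
    m=cv2.inRange(hsv,(0,160,90),(6,255,255))|cv2.inRange(hsv,(174,160,90),(180,255,255))
    for ct in cv2.findContours(m,0,2)[0]:
        if cv2.contourArea(ct)>20:
            M=cv2.moments(ct); u,v=M['m10']/M['m00'],M['m01']/M['m00']; p=ray(c,u,v,.088)[:2]-O; print(n,'red',u,v,np.round([p@FX,p@FY],3))
a=cs['top']['frame'][140:240,280:440]; b=cs['scene']['frame'][110:210,280:440]
cv2.imwrite('pics/v2.png',cv2.resize(np.vstack([a,b]),None,fx=3,fy=3,interpolation=cv2.INTER_CUBIC)[:,:,::-1])
E
```

```text
t 6.30 pos [0.5467 0.0932 0.3167] yaw 50.48 tilt [ 0.    -0.001 -1.   ] fix xy [ 0.006  -0.0169] tips 0.1437 F [-0.7  0.1  0.1] w 0.0854 ff 0.0 q [ 0.5   0.59 -0.95  1.86  0.57  0.99 -1.39]
tool cm [ 0.71  0.61 11.37]
scene red 391.75329566854987 206.94915254237287 [0.085 0.09 ]
scene red 588.5504761904762 152.18095238095236 [-0.131  0.49 ]
top red 364.46666666666664 243.1025641025641 [0.081 0.092]
```

View pics/v2.png

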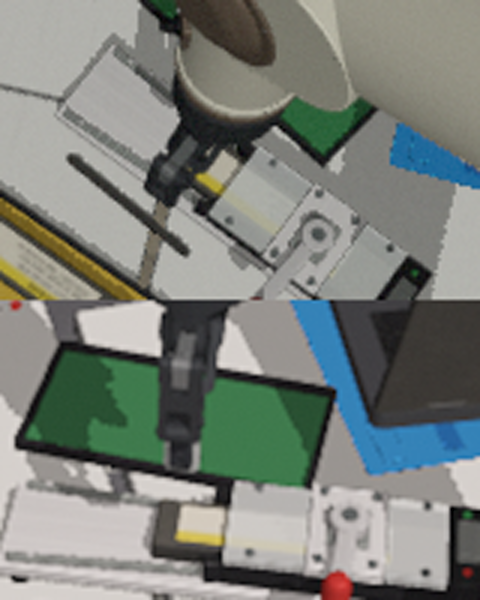

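Request:
{"fn": "drive_tool", "kwargs": {
  "deltas": [
    [[1,0.7,0.6,3.4,0,0,0],[1,0,0,3.4,0,0,0],[1,0,0,3.4,0,0,0],[1,0,0,0,0,0,0],[0.4,0,0,0,0,0,0],[0.4,0,0,0,0,0,0],[0.4,0,0,0,0,0,0],[0.4,0,0,0,0,0,0]]
  ],
  "grip_force": 40
}}

```text
t: 7.07
eef_pos: [0.5563, 0.0946, 0.217]
ee_rot: [[0.637, 0.771, 0.004], [0.771, -0.637, 0.0], [0.003, 0.003, -1.0]]
contact_force: [-0.3, 0.5, -0.4]
grip_width: 0.0389
finger_force: 0.0
```

```bash
python3 -c "
from h import *
st()"
```

```text
t 7.07 pos [0.5563 0.0946 0.217 ] yaw 50.46 tilt [ 0.003  0.003 -1.   ] fix xy [-0.0005 -0.0241] tips 0.044 F [-0.3  0.5 -0.4] w 0.0389 ff 0.0 q [ 0.4   0.74 -0.82  1.89  0.72  0.84 -1.49]
```

Request:
{"fn": "drive_tool", "kwargs": {
  "deltas": [
    [[0.8,0,0,0,0,0,0],[0.8,0,0,0,0,0,0],[0.8,0,0,0,0,0,0],[0.8,0,0,1.0,0,0,0],[0.8,0,0,0.4,0,0,0],[0.4,0,0,0,0,0,0],[0.4,0,0,0,0,0,0],[0.4,0,0,0,0,0,0],[0.4,0,0,0,0,0,0]]
  ],
  "grip_force": 40
}}

```text
t: 7.82
eef_pos: [0.556, 0.0945, 0.2014]
ee_rot: [[0.636, 0.771, 0.001], [0.771, -0.636, -0.0], [0.0, 0.001, -1.0]]
contact_force: [-0.4, -1.3, 6.1]
grip_width: 0.045
finger_force: 44.6
```

```bash
python3 -c "
from h import *
st()"
```

```text
t 7.82 pos [0.556  0.0945 0.2014] yaw 50.48 tilt [ 0.     0.001 -1.   ] fix xy [-0.0003 -0.0238] tips 0.0284 F [-0.4 -1.3  6.1] w 0.0450 ff 44.6 q [ 0.39  0.76 -0.8   1.89  0.74  0.82 -1.5 ]
```

Request:
{"fn": "drive_tool", "kwargs": {
  "deltas": [
    [[0.4,0.3,0,-0.1,0,0,0],[0.4,0.7,0,-0.1,0,0,0],[0.4,1.5,0,0,0,0,0],[0.4,1.5,0,0,0,0,0]]
  ],
  "grip_force": 60
}}

```text
t: 8.15
eef_pos: [0.5811, 0.1253, 0.2022]
ee_rot: [[0.637, 0.771, -0.001], [0.771, -0.637, -0.0], [-0.001, -0.001, -1.0]]
contact_force: [0.0, 0.1, -1.5]
grip_width: 0.0447
finger_force: 60.9
```

```bash
python3 -c "
from h import *
st()"
```

```text
t 8.15 pos [0.5811 0.1253 0.2022] yaw 50.42 tilt [-0.001 -0.001 -1.   ] fix xy [-0.0001 -0.0636] tips 0.0292 F [ 0.   0.1 -1.5] w 0.0447 ff 60.9 q [ 0.32  0.8  -0.8   1.81  0.74  0.86 -1.52]
```

Moving freely with the force near zero. Pull the remaining 13.5 cm.

Request:
{"fn": "drive_tool", "kwargs": {
  "deltas": [
    [[0.4,2.0,0,0,0,0,0],[0.4,2.5,0,0,0,0,0],[0.4,2.5,0,0,0,0,0],[0.4,2.5,0,0,0,0,0],[0.4,2.5,0,0,0,0,0],[0.4,1.5,0,0,0,0,0],[0.4,0,0,0,0,0,0]]
  ]
}}

```text
t: 8.73
eef_pos: [0.6674, 0.2339, 0.2025]
ee_rot: [[0.634, 0.773, 0.001], [0.773, -0.634, 0.005], [0.004, -0.002, -1.0]]
contact_force: [0.0, 1.3, -1.2]
grip_width: 0.0446
finger_force: 61.1
```

```bash
python3 -c "
from h import *
st()"
```

```text
t 8.73 pos [0.6674 0.2339 0.2025] yaw 50.64 tilt [ 0.004 -0.002 -1.   ] fix xy [ 0.002  -0.2024] tips 0.0295 F [ 0.   1.3 -1.2] w 0.0446 ff 61.1 q [ 0.11  0.94 -0.78  1.5   0.73  1.01 -1.55]
```

Request:
{"fn": "drive_tool", "kwargs": {
  "deltas": [
    [[0.9,0,0,0,0,0,0],[0.9,0,0,0,0,0,0],[0.9,0,0,0,0,0,0],[0.9,-2.2,0,-1.0,0,0,0],[0.9,-2.2,0,0,0,0,0],[0.9,-2.2,0.1,0,0,0,0],[0.9,-2.1,0.1,1.0,0,0,0],[0.9,0,0,0,0,0,0],[0.4,0,0,0,0,0,0],[0.4,0,0,0,0,0,0],[0.4,0,0,0,0,0,0],[0.4,0,0,0,0,0,0]]
  ]
}}

```text
t: 9.73
eef_pos: [0.6136, 0.1619, 0.204]
ee_rot: [[0.636, 0.772, 0.002], [0.772, -0.636, 0.001], [0.002, 0.001, -1.0]]
contact_force: [-1.2, -1.2, 5.8]
grip_width: 0.0447
finger_force: 62.7
```

```bash
python3 -c "
from h import *
st()"
```

```text
t 9.73 pos [0.6136 0.1619 0.204 ] yaw 50.50 tilt [ 0.002  0.001 -1.   ] fix xy [-0.0021 -0.1125] tips 0.031 F [-1.2 -1.2  5.8] w 0.0447 ff 62.7 q [ 0.25  0.84 -0.79  1.71  0.74  0.91 -1.54]
```

Request:
{"fn": "drive_tool", "kwargs": {
  "deltas": [
    [[0.4,0,0,-1,0,0,0],[0.4,0,0,-2,0,0,0],[0.4,0,0,-3,0,0,0],[0.4,0,0,-3,0,0,0],[0.4,0,0,-1,0,0,0.05],[0.4,0,0,0,0,0,0.055],[0.4,-1,2.5,0,0,0,0],[0.4,-1.1,3,0,0,0,0],[0.4,-1.1,3,0,0,0,0],[0.4,-1.1,3,0,0,0,0],[0.4,-1.1,2.5,0,0,0,0],[0.4,-0.4,1.4,0,0,0,0],[0.4,0,0,0,0,0,0]]
  ]
}}

```text
t: 10.82
eef_pos: [0.6809, 0.0055, 0.3022]
ee_rot: [[0.718, 0.696, 0.0], [0.696, -0.718, -0.002], [-0.001, 0.002, -1.0]]
contact_force: [0.3, -1.0, -2.9]
grip_width: 0.0443
finger_force: 61.8
```

```bash
python3 - <<'E'
from h import *
s=st()
print('cm',(np.array(s['ee_rot']).T@(np.array([.681,.012,s['eef_pos'][2]])-np.array(s['eef_pos']))*100).round(2))
c={n:capture(n)['frame'] for n in('scene','top')}
cv2.imwrite('pics/v3.png',cv2.resize(np.vstack([c['top'][100:250,220:460],c['scene'][80:230,230:470]]),None,fx=2,fy=2)[:,:,::-1])
E
```

```text
t 10.82 pos [0.6809 0.0055 0.3022] yaw 44.08 tilt [-0.001  0.002 -1.   ] fix xy [-0.1534 -0.0344] tips 0.1292 F [ 0.3 -1.  -2.9] w 0.0443 ff 61.8 q [ 0.49  0.78 -0.83  1.54  0.63  1.11 -1.29]
cm [ 0.46 -0.46 -0.  ]
```

View pics/v3.png

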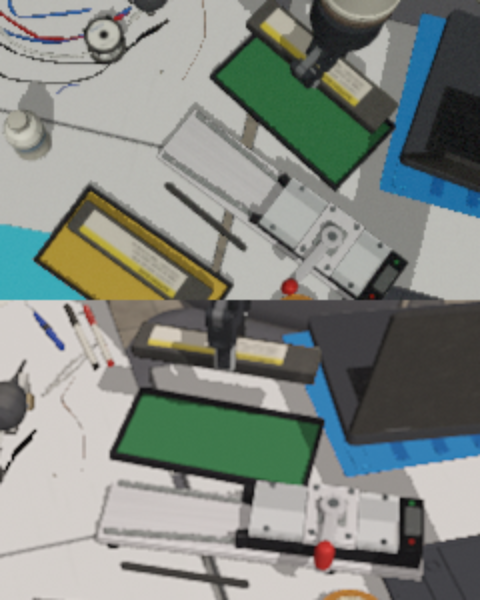

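The pack is level in the grip, the lever is open, and the pack hangs parallel over the green tray. Lower it.

Request:
{"fn": "drive_tool", "kwargs": {
  "deltas": [
    [[0.4,0.46,-0.46,2,0,0,0],[0.4,0,0,3,0,0,0],[0.4,0,0,3,0,0,0],[0.4,0,0,2,0,0,0],[0.4,0,0,1,0,0,0],[0.4,0,0,0.5,0,0,0],[0.4,0,0,0.2,0,0,0]]
  ]
}}

```text
t: 11.5
eef_pos: [0.6792, 0.0188, 0.1857]
ee_rot: [[0.712, 0.702, -0.0], [0.702, -0.712, 0.001], [0.001, -0.001, -1.0]]
contact_force: [-0.4, 0.4, -2.4]
grip_width: 0.0442
finger_force: 61.8
```

```bash
python3 -c "
from h import *
st()"
```

```text
t 11.50 pos [0.6792 0.0188 0.1857] yaw 44.57 tilt [ 0.001 -0.001 -1.   ] fix xy [-0.1437 -0.0436] tips 0.0127 F [-0.4  0.4 -2.4] w 0.0442 ff 61.8 q [ 0.42  0.91 -0.75  1.58  0.73  0.94 -1.37]
```

Request:
{"fn": "drive_tool", "kwargs": {
  "deltas": [
    [[0.4,-0.3,0.3,0.15,0,0,0],[0.4,0,0,0,0,0,0],[0.9,0,0,0,0,0,0],[0.9,0,0,0,0,0,0],[0.9,0,0,0,0,0,0],[0.9,0,0,-2,0,0,0],[0.9,0,0,-3.5,0,0,0],[0.9,0,0,-3.5,0,0,-0.06],[0.9,0,0,-3,0,0,-0.075],[0.9,0.5,-3.2,0,0,0,0],[0.9,0.5,-3.2,0,0,0,0],[0.9,0.5,-3.2,0,0,0,0],[0.9,0.5,-3.2,0,0,0,0],[0.9,0.5,-3.2,0,0,0,0],[0.9,0.5,-3.2,0,0,0,0],[0.9,0.5,-3.2,0,0,0,0],[0.9,0.5,-3.2,0,0,0,0],[0.9,0.5,-3.2,0,0,0,0],[0.9,0,0,0,0,0,0]]
  ]
}}

```text
t: 13.08
eef_pos: [0.4743, 0.2306, 0.3057]
ee_rot: [[0.605, 0.796, -0.0], [0.796, -0.605, 0.003], [0.002, -0.002, -1.0]]
contact_force: [0.1, 0.5, -0.3]
grip_width: 0.0766
finger_force: 0.0
```

```bash
python3 - <<'E'
from h import *
s=st()
print('cm',(np.array(s['ee_rot']).T@(np.array([.4697,.2392,.185])-np.array(s['eef_pos']))*100).round(2))
c={n:capture(n)['frame'] for n in('scene','top')}
cv2.imwrite('pics/v4.png',cv2.resize(np.vstack([c['top'][100:280,220:460],c['scene'][120:300,220:460]]),None,fx=1.6,fy=1.6)[:,:,::-1])
E
```

```text
t 13.08 pos [0.4743 0.2306 0.3057] yaw 52.76 tilt [ 0.002 -0.002 -1.   ] fix xy [ 0.1492 -0.0772] tips 0.1327 F [ 0.1  0.5 -0.3] w 0.0766 ff 0.0 q [ 0.25  0.57 -0.97  1.93  0.58  0.94 -1.65]
cm [ 0.37 -0.86 12.07]
```

View pics/v4.png

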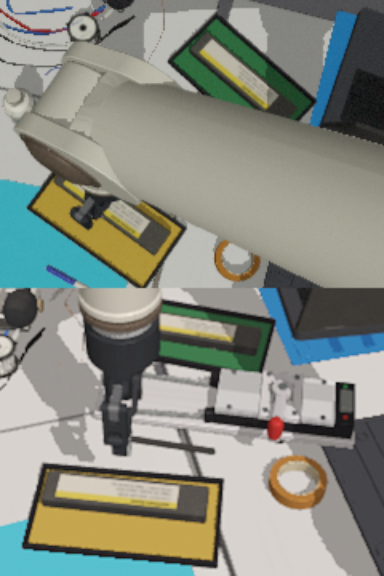

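The tested pack lies flat inside the green tray, and the gripper is above the new pack. Descend and grip.

Request:
{"fn": "drive_tool", "kwargs": {
  "deltas": [
    [[0.9,0.45,-0.8,3,0,0,0],[0.9,0,0,3.5,0,0,0],[0.9,0,0,3.5,0,0,0],[0.9,0,0,2,0,0,0],[0.9,0,0,0,0,0,0],[0.4,0,0,0,0,0,0],[0.4,0,0,0,0,0,0],[0.4,0,0,0,0,0,0],[0.4,0,0,0,0,0,0]]
  ]
}}

```text
t: 13.93
eef_pos: [0.4765, 0.2343, 0.1865]
ee_rot: [[0.613, 0.79, 0.003], [0.79, -0.613, 0.002], [0.003, 0.001, -1.0]]
contact_force: [-3.4, 2.0, 6.6]
grip_width: 0.0445
finger_force: 61.6
```

```bash
python3 -c "
from h import *
st()"
```

```text
t 13.93 pos [0.4765 0.2343 0.1865] yaw 52.20 tilt [ 0.003  0.001 -1.   ] fix xy [ 0.1499 -0.0814] tips 0.0135 F [-3.4  2.   6.6] w 0.0445 ff 61.6 q [ 0.11  0.74 -0.79  1.97  0.78  0.76 -1.81]
```

Request:
{"fn": "drive_tool", "kwargs": {
  "deltas": [
    [[0.4,0,0,-1,0,0,0],[0.4,0,0,-2,0,0,0],[0.4,0,0,-3,0,0,0.028],[0.4,0,0,-3,0,0,0],[0.4,0,0,-1,0,0,0],[0.4,0.6,2.5,0,0,0,0],[0.4,0.8,3,0,0,0,0],[0.4,0.8,3,0,0,0,0],[0.4,0.8,3,0,0,0,0],[0.4,0.6,2.5,0,0,0,0],[0.4,0.1,1,0,0,0,0],[0.4,0,0,0,0,0,0],[0.4,0,0,0,0,0,0]]
  ]
}}

```text
t: 15.02
eef_pos: [0.6151, 0.1658, 0.2838]
ee_rot: [[0.636, 0.772, -0.001], [0.772, -0.636, -0.0], [-0.001, -0.001, -1.0]]
contact_force: [-0.4, 0.2, -3.6]
grip_width: 0.0441
finger_force: 62.8
```

```bash
python3 -c "
from h import *
st();to(0,-.118,.034)"
```

```text
t 15.02 pos [0.6151 0.1658 0.2838] yaw 50.50 tilt [-0.001 -0.001 -1.   ] fix xy [-0.0007 -0.1165] tips 0.1108 F [-0.4  0.2 -3.6] w 0.0441 ff 62.8 q [ 0.29  0.75 -0.86  1.67  0.65  1.03 -1.48]
tool cm [ 0.17 -0.07  7.68]
```

Request:
{"fn": "drive_tool", "kwargs": {
  "deltas": [
    [[0.4,0.2,0,2.5,0,0,0],[0.4,0,0,2.5,0,0,0],[0.4,0,0,1.5,0,0,0],[0.4,0,0,0.7,0,0,0],[0.4,0,0,0.3,0,0,0],[0.4,0,0,0.2,0,0,0],[0.4,0,0,0,0,0,0]]
  ]
}}

```text
t: 15.6
eef_pos: [0.6167, 0.1687, 0.2079]
ee_rot: [[0.635, 0.773, 0.001], [0.773, -0.635, 0.001], [0.001, 0.0, -1.0]]
contact_force: [0.5, -0.4, -3.0]
grip_width: 0.044
finger_force: 62.8
```

```bash
python3 -c "
from h import *
st()"
```

```text
t 15.60 pos [0.6167 0.1687 0.2079] yaw 50.61 tilt [ 0.001  0.    -1.   ] fix xy [-1.000e-04 -1.197e-01] tips 0.0349 F [ 0.5 -0.4 -3. ] w 0.0440 ff 62.8 q [ 0.24  0.84 -0.79  1.69  0.73  0.93 -1.54]
```

Request:
{"fn": "drive_tool", "kwargs": {
  "deltas": [
    [[0.4,0,0,0.1,0,0,0],[0.4,-0.8,0,0,0,0,0],[0.4,-1.2,0,0,0,0,0],[0.4,-1.2,0,0,0,0,0],[0.4,-0.8,0,0,0,0,0],[0.4,0,0,0,0,0,0]]
  ]
}}

```text
t: 16.1
eef_pos: [0.5906, 0.1348, 0.2066]
ee_rot: [[0.636, 0.771, -0.001], [0.771, -0.636, -0.003], [-0.002, 0.001, -1.0]]
contact_force: [-1.4, -2.1, -0.4]
grip_width: 0.0443
finger_force: 63.1
```

```bash
python3 -c "
from h import *
st()"
```

```text
t 16.10 pos [0.5906 0.1348 0.2066] yaw 50.48 tilt [-0.002  0.001 -1.   ] fix xy [-0.0014 -0.077 ] tips 0.0336 F [-1.4 -2.1 -0.4] w 0.0443 ff 63.1 q [ 0.31  0.8  -0.8   1.78  0.73  0.88 -1.52]
```

Request:
{"fn": "drive_tool", "kwargs": {
  "deltas": [
    [[0.4,-1.0,0,0,0,0,0],[0.4,-1.3,0,0,0,0,0],[0.4,-1.3,0,0,0,0,0],[0.4,-0.8,0,0,0,0,0],[0.4,0,0,0,0,0,0]]
  ]
}}

```text
t: 16.52
eef_pos: [0.5628, 0.1014, 0.2065]
ee_rot: [[0.636, 0.772, -0.0], [0.772, -0.636, -0.002], [-0.002, 0.001, -1.0]]
contact_force: [0.3, -5.3, 0.0]
grip_width: 0.0438
finger_force: 63.3
```

```bash
python3 -c "
from h import *
st()"
```

```text
t 16.52 pos [0.5628 0.1014 0.2065] yaw 50.51 tilt [-0.002  0.001 -1.   ] fix xy [-0.0013 -0.0335] tips 0.0335 F [ 0.3 -5.3  0. ] w 0.0438 ff 63.3 q [ 0.38  0.76 -0.81  1.87  0.74  0.84 -1.5 ]
```

Request:
{"fn": "drive_tool", "kwargs": {
  "deltas": [
    [[0.9,0,0,0,0,0,0],[0.9,0,0,0,0,0,0],[0.9,0,0,0,0,0,0],[0.9,2.2,0,-1.0,0,0,0],[0.9,2.2,0,0,0,0,0],[0.9,2.2,0,0,0,0,0],[0.9,1.7,0,1.0,0,0,0],[0.9,0,0,0,0,0,0],[0.4,0,0,0,0,0,0],[0.4,0,0,0,0,0,0],[0.4,0,0,0,0,0,0],[0.4,0,0,0,0,0,0]]
  ]
}}

```text
t: 17.52
eef_pos: [0.6157, 0.1668, 0.2066]
ee_rot: [[0.635, 0.772, 0.0], [0.772, -0.635, -0.0], [0.0, 0.0, -1.0]]
contact_force: [-0.4, -0.0, 1.6]
grip_width: 0.044
finger_force: 61.6
```

```bash
python3 -c "
from h import *
st()"
```

```text
t 17.52 pos [0.6157 0.1668 0.2066] yaw 50.54 tilt [ 0.  0. -1.] fix xy [-0.0006 -0.1177] tips 0.0336 F [-0.4 -0.   1.6] w 0.0440 ff 61.6 q [ 0.24  0.84 -0.79  1.7   0.73  0.92 -1.54]
```

Request:
{"fn": "drive_tool", "kwargs": {
  "deltas": [
    [[0.4,-0.8,0,0,0,0,0],[0.4,-1.4,0,0,0,0,0],[0.4,-1.5,0,0,0,0,0],[0.4,-1.5,0,0,0,0,0],[0.4,-1.4,0,0,0,0,0],[0.4,-1.0,0,0,0,0,0],[0.4,-0.6,0,0,0,0,0],[0.4,0,0,0,0,0,0]]
  ]
}}

```text
t: 18.18
eef_pos: [0.5632, 0.102, 0.2065]
ee_rot: [[0.636, 0.771, -0.001], [0.771, -0.636, -0.002], [-0.002, 0.001, -1.0]]
contact_force: [-2.4, -2.9, 5.7]
grip_width: 0.0444
finger_force: 62.0
```

```bash
python3 -c "
from h import *
st()"
```

```text
t 18.18 pos [0.5632 0.102  0.2065] yaw 50.48 tilt [-0.002  0.001 -1.   ] fix xy [-0.0011 -0.0343] tips 0.0335 F [-2.4 -2.9  5.7] w 0.0444 ff 62.0 q [ 0.38  0.76 -0.81  1.87  0.74  0.84 -1.5 ]
```

Request:
{"fn": "drive_tool", "kwargs": {
  "deltas": [
    [[0.4,-0.3,0,0,0,0,0],[0.4,-0.3,0,0,0,0,0],[0.4,-0.3,0,0,0,0,0],[0.4,0,0,0,0,0,0]]
  ]
}}

```text
t: 18.52
eef_pos: [0.5588, 0.097, 0.2065]
ee_rot: [[0.635, 0.773, 0.002], [0.773, -0.635, 0.0], [0.002, 0.001, -1.0]]
contact_force: [5.0, -0.1, 0.1]
grip_width: 0.0438
finger_force: 61.4
```

```bash
python3 -c "
from h import *
st()"
```

```text
t 18.52 pos [0.5588 0.097  0.2065] yaw 50.59 tilt [ 0.002  0.001 -1.   ] fix xy [-0.0009 -0.0276] tips 0.0335 F [ 5.  -0.1  0.1] w 0.0438 ff 61.4 q [ 0.39  0.76 -0.81  1.88  0.74  0.83 -1.5 ]
```

Request:
{"fn": "drive_tool", "kwargs": {
  "deltas": [
    [[0.4,-0.3,0,0,0,0,0],[0.4,-0.3,0,0,0,0,0],[0.4,0,0,0,0,0,0],[0.4,0,0,0,0,0,0]]
  ]
}}

```text
t: 18.85
eef_pos: [0.555, 0.0924, 0.2065]
ee_rot: [[0.635, 0.772, 0.001], [0.772, -0.635, -0.0], [0.001, 0.001, -1.0]]
contact_force: [4.8, -1.1, 1.2]
grip_width: 0.044
finger_force: 61.5
```

```bash
python3 -c "
from h import *
st()"
```

```text
t 18.85 pos [0.555  0.0924 0.2065] yaw 50.58 tilt [ 0.001  0.001 -1.   ] fix xy [-0.001  -0.0216] tips 0.0335 F [ 4.8 -1.1  1.2] w 0.0440 ff 61.5 q [ 0.4   0.75 -0.81  1.89  0.74  0.83 -1.49]
```

Request:
{"fn": "drive_tool", "kwargs": {
  "deltas": [
    [[0.4,-0.25,0,0,0,0,0],[0.4,-0.25,0,0,0,0,0],[0.4,0,0,0,0,0,0]]
  ]
}}

```text
t: 19.1
eef_pos: [0.5528, 0.0897, 0.207]
ee_rot: [[0.634, 0.773, 0.005], [0.773, -0.634, 0.003], [0.005, 0.002, -1.0]]
contact_force: [8.6, 3.0, -3.8]
grip_width: 0.0437
finger_force: 61.5
```

```bash
python3 -c "
from h import *
st()"
```

```text
t 19.10 pos [0.5528 0.0897 0.207 ] yaw 50.62 tilt [ 0.005  0.002 -1.   ] fix xy [-0.0009 -0.0181] tips 0.034 F [ 8.6  3.  -3.8] w 0.0437 ff 61.5 q [ 0.41  0.75 -0.81  1.9   0.74  0.82 -1.49]
```

Request:
{"fn": "drive_tool", "kwargs": {
  "deltas": [
    [[0.9,0.1,0,0,0,0,0],[0.9,0,0,0,0,0,0],[0.9,0,0,0,0,0,0],[0.7,0,0,-3,0,0,0],[0.3,2,0,-1,0,0,0],[0,2,0,0,0,0,0],[0,1.5,0,0,0,0,0],[0,0,0,0,0,0,0],[0,0,0,0,0,0,0],[0,0,0,0,0,0,0],[0,0,0,2,0,0,0],[0,0,0,1.5,0,0,0],[0,0,0,0,0,0,0]]
  ]
}}

```text
t: 20.18
eef_pos: [0.5847, 0.1298, 0.2076]
ee_rot: [[0.636, 0.772, -0.006], [0.772, -0.636, -0.003], [-0.006, -0.003, -1.0]]
contact_force: [-0.6, -0.6, -0.6]
grip_width: -0.0002
finger_force: 0.0
```

```bash
python3 - <<'E'
from h import *
st()
c={n:capture(n)['frame'] for n in('scene','top')}
cv2.imwrite('pics/v5.png',cv2.resize(np.vstack([c['top'][160:240,290:440],c['scene'][150:230,280:430]]),None,fx=3.7,fy=3.7,interpolation=cv2.INTER_CUBIC)[:,:,::-1])
E
```

```text
t 20.18 pos [0.5847 0.1298 0.2076] yaw 50.52 tilt [-0.006 -0.003 -1.   ] fix xy [-0.0001 -0.0693] tips 0.0346 F [-0.6 -0.6 -0.6] w -0.0002 ff 0.0 q [ 0.32  0.8  -0.8   1.8   0.73  0.88 -1.52]
```

View pics/v5.png

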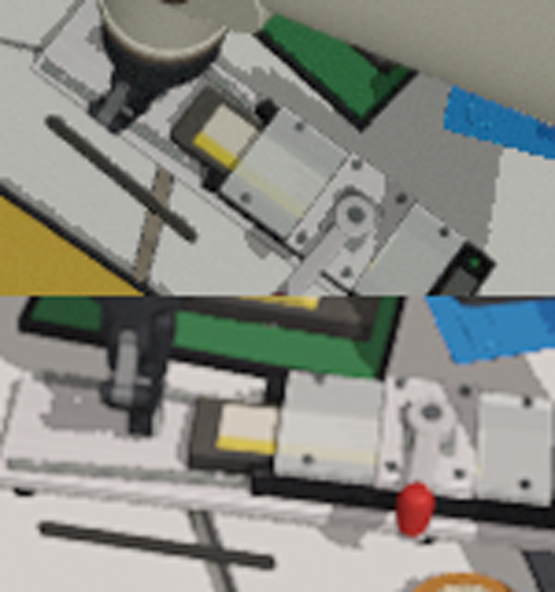

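The new pack sits in the tunnel with about 40 mm standing out, and the closed fingers are behind it. I'll press it home from behind.

Request:
{"fn": "drive_tool", "kwargs": {
  "deltas": [
    [[0,-0.7,0,0,0,0,0],[0,-0.6,0,0,0,0,0],[0,-0.3,0,0,0,0,0],[0,-0.3,0,0,0,0,0],[0,-0.3,0,0,0,0,0],[0,0,0,0,0,0,0]]
  ]
}}

```text
t: 20.78
eef_pos: [0.5734, 0.1152, 0.2121]
ee_rot: [[0.635, 0.773, 0.003], [0.773, -0.635, 0.002], [0.004, 0.001, -1.0]]
contact_force: [3.8, 2.2, -1.8]
grip_width: 0.0003
finger_force: 2.0
```

```bash
python3 -c "
from h import *
st()"
```

```text
t 20.78 pos [0.5734 0.1152 0.2121] yaw 50.59 tilt [ 0.004  0.001 -1.   ] fix xy [-0.0007 -0.0509] tips 0.0391 F [ 3.8  2.2 -1.8] w 0.0003 ff 2.0 q [ 0.36  0.77 -0.81  1.84  0.73  0.86 -1.51]
```

Request:
{"fn": "drive_tool", "kwargs": {
  "deltas": [
    [[0,-0.3,0,0.2,0,0,0],[0,-0.3,0,0,0,0,0],[0,-0.3,0,0,0,0,0],[0,0,0,0,0,0,0]]
  ]
}}

```text
t: 21.12
eef_pos: [0.5713, 0.113, 0.2128]
ee_rot: [[0.633, 0.774, 0.015], [0.774, -0.633, 0.012], [0.019, 0.004, -1.0]]
contact_force: [13.2, 12.2, -1.6]
grip_width: 0.0002
finger_force: 8.9
```

```bash
python3 -c "
from h import *
st()"
```

```text
t 21.12 pos [0.5713 0.113  0.2128] yaw 50.75 tilt [ 0.019  0.004 -1.   ] fix xy [-0.0005 -0.0479] tips 0.0398 F [13.2 12.2 -1.6] w 0.0002 ff 8.9 q [ 0.37  0.76 -0.82  1.85  0.73  0.84 -1.5 ]
```

Request:
{"fn": "drive_tool", "kwargs": {
  "deltas": [
    [[0,1.5,0,0,0,0,0],[0,1,0,-1,0,0,0],[0.5,0,0,-3.5,0,0,0],[1,0,0,-3.5,0,0,0],[1,-1,-0.5,-2,0,0,0],[1,-2.5,-1.5,0,0,0,0],[1,-2.5,-1.5,0,0,0,0],[1,-2.5,-1.5,0,0,0,0],[1,-2.5,-1.5,0,0,0,0],[1,-2.5,-1.5,0,0,0,0],[1,-1.5,-0.5,0,0,0,0],[1,0,0,0,0,0,0]]
  ]
}}

```text
t: 22.12
eef_pos: [0.4185, 0.0635, 0.3087]
ee_rot: [[0.635, 0.772, -0.004], [0.772, -0.635, -0.005], [-0.007, -0.0, -1.0]]
contact_force: [-0.1, -0.7, -0.2]
grip_width: 0.0852
finger_force: 0.0
```

```bash
python3 -c "
from h import *
st();to(.083,.088,.0866)"
```

```text
t 22.12 pos [0.4185 0.0635 0.3087] yaw 50.56 tilt [-0.007 -0.    -1.   ] fix xy [0.0863 0.0874] tips 0.1357 F [-0.1 -0.7 -0.2] w 0.0852 ff 0.0 q [ 0.71  0.39 -1.07  2.16  0.47  0.84 -1.34]
tool cm [-0.03  0.32  4.91]
```

Request:
{"fn": "drive_tool", "kwargs": {
  "deltas": [
    [[1,0,0.3,2.5,0,0,0],[1,0,0,2.2,0,0,0],[0.5,0,0,0,0,0,0],[0.1,0,0,0,0,0,0],[0.1,0,0,0,0,0,0],[0.1,0,0,0,0,0,0],[0.1,0,0,0,0,0,0],[0.1,0,0,0,0,0,0]]
  ],
  "grip_force": 40
}}

```text
t: 22.78
eef_pos: [0.4249, 0.0636, 0.2631]
ee_rot: [[0.635, 0.773, 0.002], [0.773, -0.635, -0.0], [0.001, 0.002, -1.0]]
contact_force: [-1.5, 0.1, 5.7]
grip_width: 0.0158
finger_force: 39.0
```

```bash
python3 -c "
from h import *
st()"
```

```text
t 22.78 pos [0.4249 0.0636 0.2631] yaw 50.58 tilt [ 0.001  0.002 -1.   ] fix xy [0.0814 0.0833] tips 0.0901 F [-1.5  0.1  5.7] w 0.0158 ff 39.0 q [ 0.61  0.48 -0.97  2.18  0.59  0.76 -1.44]
```

Request:
{"fn": "drive_tool", "kwargs": {
  "deltas": [
    [[0.6,0,0,0,0,0,0],[0.6,0,0,0,0,0,0],[0.6,-0.6,0,0,0,0,0],[0.6,0,0,0,0,0,0],[0.1,0,0,0,0,0,0],[0.1,0,0,0,0,0,0],[0.1,0,0,0,0,0,0],[0.1,0,0,0,0,0,0],[0.1,1.05,0.14,0,0,0,0],[0.1,1.03,0.27,0,0,0,0],[0.1,0.99,0.4,0,0,0,0],[0.1,0.93,0.52,0,0,0,0],[0.1,0,0,0,0,0,0]]
  ]
}}

```text
t: 23.87
eef_pos: [0.4567, 0.0827, 0.2623]
ee_rot: [[0.634, 0.773, -0.0], [0.773, -0.634, 0.002], [0.002, -0.002, -1.0]]
contact_force: [-1.4, 2.7, 3.0]
grip_width: 0.0165
finger_force: 40.4
```

```bash
python3 -c "
from h import *
st()"
```

```text
t 23.87 pos [0.4567 0.0827 0.2623] yaw 50.62 tilt [ 0.002 -0.002 -1.   ] fix xy [0.0689 0.0483] tips 0.0893 F [-1.4  2.7  3. ] w 0.0165 ff 40.4 q [ 0.54  0.54 -0.94  2.11  0.61  0.8  -1.47]
```

Request:
{"fn": "drive_tool", "kwargs": {
  "deltas": [
    [[0.1,0.86,0.63,0,0,0,0],[0.1,0.77,0.73,0,0,0,0],[0.1,0.67,0.82,0,0,0,0],[0.1,0.57,0.9,0,0,0,0],[0.1,0.45,0.96,0,0,0,0],[0.1,0.33,1.01,0,0,0,0],[0.1,0.2,1.04,0,0,0,0],[0.1,0,0,0,0,0,0]]
  ]
}}

```text
t: 24.53
eef_pos: [0.5293, 0.076, 0.2626]
ee_rot: [[0.634, 0.773, 0.004], [0.773, -0.634, 0.01], [0.01, -0.003, -1.0]]
contact_force: [5.2, 10.6, -4.8]
grip_width: 0.0163
finger_force: 40.1
```

```bash
python3 -c "
from h import *
st()"
```

```text
t 24.53 pos [0.5293 0.076  0.2626] yaw 50.66 tilt [ 0.01  -0.003 -1.   ] fix xy [0.0085 0.0074] tips 0.0896 F [ 5.2 10.6 -4.8] w 0.0163 ff 40.1 q [ 0.5   0.63 -0.9   1.94  0.64  0.87 -1.41]
```

Request:
{"fn": "drive_tool", "kwargs": {
  "deltas": [
    [[0.1,-0.2,0.6,0,0,0,0],[0.1,0,0.5,0,0,0,0],[0.1,0,0.3,0,0,0,0],[0.1,0,0,0,0,0,0]]
  ]
}}

```text
t: 24.87
eef_pos: [0.5385, 0.0671, 0.2628]
ee_rot: [[0.632, 0.775, 0.006], [0.774, -0.632, 0.012], [0.013, -0.003, -1.0]]
contact_force: [6.3, 15.2, -8.4]
grip_width: 0.016
finger_force: 39.4
```

```bash
python3 -c "
from h import *
st()"
```

```text
t 24.87 pos [0.5385 0.0671 0.2628] yaw 50.76 tilt [ 0.013 -0.003 -1.   ] fix xy [-0.0042  0.0084] tips 0.0898 F [ 6.3 15.2 -8.4] w 0.0160 ff 39.4 q [ 0.52  0.65 -0.89  1.92  0.64  0.88 -1.39]
```

Request:
{"fn": "drive_tool", "kwargs": {
  "deltas": [
    [[0.1,-0.4,0.3,0,0,0,0],[0.1,0,0,0,0,0,0]]
  ]
}}

```text
t: 25.03
eef_pos: [0.5381, 0.0657, 0.2631]
ee_rot: [[0.63, 0.777, 0.008], [0.776, -0.63, 0.019], [0.02, -0.006, -1.0]]
contact_force: [8.5, 24.7, -13.8]
grip_width: 0.0164
finger_force: 39.5
```

```bash
python3 -c "
from h import *
st()"
```

```text
t 25.03 pos [0.5381 0.0657 0.2631] yaw 50.94 tilt [ 0.02  -0.006 -1.   ] fix xy [-0.0048  0.0098] tips 0.0901 F [  8.5  24.7 -13.8] w 0.0164 ff 39.5 q [ 0.53  0.65 -0.9   1.93  0.64  0.87 -1.38]
```

Request:
{"fn": "drive_tool", "kwargs": {
  "deltas": [
    [[0.1,0.5,0,0,0,0,0],[0.1,0.2,0,0,0,0,0],[0.1,0,0,0,0,0,0]]
  ]
}}

```text
t: 25.28
eef_pos: [0.54, 0.0678, 0.2625]
ee_rot: [[0.632, 0.775, -0.001], [0.775, -0.632, 0.009], [0.006, -0.006, -1.0]]
contact_force: [-4.6, 12.5, 3.7]
grip_width: 0.0163
finger_force: 41.2
```

```bash
python3 -c "
from h import *
st()"
```

```text
t 25.28 pos [0.54   0.0678 0.2625] yaw 50.84 tilt [ 0.006 -0.006 -1.   ] fix xy [-0.005   0.0069] tips 0.0895 F [-4.6 12.5  3.7] w 0.0163 ff 41.2 q [ 0.51  0.65 -0.89  1.92  0.64  0.89 -1.39]
```

Request:
{"fn": "drive_tool", "kwargs": {
  "deltas": [
    [[0.5,0,-0.2,0,0,0,0],[1,0,-0.3,0,0,0,0],[1,0,0,0,0,0,0],[1,0,0,-2,0,0,0],[1,0,0,-3.5,0,0,0],[1,0,0,-3.5,0,0,0],[1,-3,0,-3,0,0,0],[1,-3.5,1,-2,0,0,0],[1,-3.5,1,0,0,0,0],[1,-3.5,1,0,0,0,0],[1,-3,0,0,0,0,0],[1,0,0,0,0,0,0]]
  ]
}}

```text
t: 26.28
eef_pos: [0.4531, -0.0878, 0.4006]
ee_rot: [[0.644, 0.765, -0.005], [0.765, -0.644, -0.005], [-0.006, -0.0, -1.0]]
contact_force: [-0.4, 1.0, -0.7]
grip_width: 0.0852
finger_force: 0.0
```

```bash
python3 - <<'E'
from h import *
st()
cs={n:capture(n) for n in('scene','top')}
for n,c in cs.items():
    hsv=cv2.cvtColor(c['frame'],cv2.COLOR_RGB2HSV)
    m=cv2.inRange(hsv,(0,160,90),(6,255,255))|cv2.inRange(hsv,(174,160,90),(180,255,255))
    for ct in cv2.findContours(m,0,2)[0]:
        if cv2.contourArea(ct)>20:
            M=cv2.moments(ct); u,v=M['m10']/M['m00'],M['m01']/M['m00']; p=ray(c,u,v,.088)[:2]-O; print(n,'red',round(u,1),round(v,1),np.round([p@FX,p@FY],3))
cv2.imwrite('pics/v6.png',cv2.resize(np.vstack([cs['top']['frame'][120:260,230:440],cs['scene']['frame'][120:260,240:450]]),None,fx=2.1,fy=2.1,interpolation=cv2.INTER_CUBIC)[:,:,::-1])
E
```

```text
t 26.28 pos [ 0.4531 -0.0878  0.4006] yaw 49.94 tilt [-0.006 -0.    -1.   ] fix xy [-0.0365  0.1824] tips 0.2276 F [-0.4  1.  -0.7] w 0.0852 ff 0.0 q [ 1.11  0.31 -1.13  1.99  0.33  1.04 -0.87]
scene red 355.7 171.3 [0.001 0.01 ]
scene red 588.6 152.2 [-0.131  0.49 ]
top red 573.7 266.2 [-0.177  0.512]
top red 565.4 256.8 [-0.184  0.486]
top red 358.6 195.7 [-0.004  0.012]
```

View pics/v6.png

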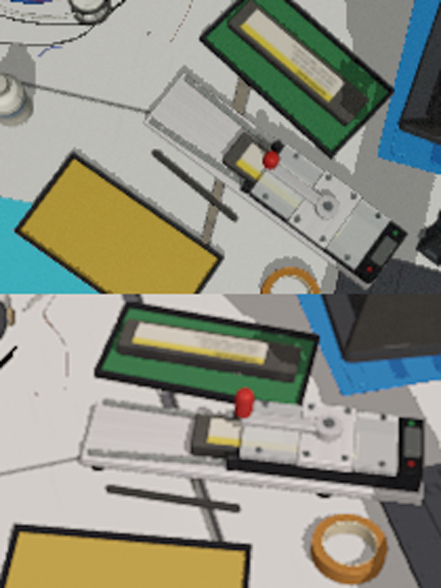

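The tested pack lies flat in the green tray, and the yellow tray is empty. The new pack is home, with the same stand-out as the first one had. The lever lies closed along the roof, and the bystanders look untouched.

```bash
python3 -c "
from station import ctrl
print(ctrl.job_done())"
```

```text
the job is handed in; nothing more can be done
None
```

The job is handed in at about 26 s: the tested pack is flat in the green tray, the untested pack is home against the end stop, and the lever is closed; no verdict was returned.

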